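Find the clamp screw that fits the unmarked nut

ROBOT

A 6-joint arm with a two-finger parallel gripper is mounted at the origin on the work surface. World frame = base frame: x ahead of the robot, y to its left, z up, the work surface at z = 0. Lengths are in m, angles in rad, forces in N, time in s.
With the tool pointing down it reaches from about 0.35 to 0.775 m from the base axis. Payload 7.3 kg.
Tool frame: the origin (TCP) lies at the very end of the fingers, on their centre line; the grasp point (between the pads) lies grip_point_offset behind it (grip_point_offset is the distance from the TCP to the grasp point, in m); z points along the fingers, y is the direction in which the jaws open and shut (so a half turn about z gives the same grasp; the last joint's range is limited). The gripper opens to 92 mm and grips with 3 to 60 N. Pads are 19 mm wide; open, the fingers measure 130 mm over their backs; the gripper's body (75 mm by 190 mm) begins 47 mm behind the grasp point.
Start: joints at [1.139, 0.342, 1.524, -0, 1.275, -0.146], TCP at [0.148, 0.504, 0.227] pointing down, gripper open.
Joint ranges: [-2.53, 2.53], [-0.77, 2.02], [0.04, 2.7], [-1, 4.14], [0.28, 2.66], [-3.11, 3.11]. Speed limits (rad/s): [2.57, 2.57, 3.14, 3.14, 3.14, 3.14].

INTERFACE

Orientations are given as [roll, pitch, yaw] about the fixed x, y, z axes, in that order (R = Rz(yaw) Ry(pitch) Rx(roll)).
In Python, from cell import * gives the robot as it stands.
- The arm moves only by the shell command python3 -m inch 'ROWS' [OPENING] [FORCE]. ROWS is JSON, a list that holds one entry, the list of rows, each a list of 4 numbers: the shift along the tool's x, y, z in mm, then the turn about the tool's z in rad. In form: [[[x, y, z, roll], ...]]. A call has 1 to 10 rows; each row shifts and turns the commanded pose from where the row before left it, along the tool's axes as they then stand; what a row does not reach is not made up. A row lasts 1/8 s, in which the tool goes at most 62.5 mm and 10.7 degrees, less where a joint would pass 70% of its speed; a pose out of reach is approached as far as the arm can. A call with a gripper value outside its range is refused whole. OPENING is the closure, from -1 (fully open) to 1 (shut), set as the call begins (- or left out, the last holds). The fingers move at their own pace and stop on an object; FORCE is the grip in N (left out, the last holds). Time passes only in rows, so rows that do not move let the fingers close. It gives the time, the measured TCP pose, the force and the opening at its end, in the units of the state.
- observe(): the state, without advancing time (a new reading comes with each control period).
- read_camera(name): name is "scene" or "top" or "wrist"; returns a dict with "img" (480x640x3 uint8, blue, green, red), "fx", "fy", "cx", "cy" (pixels), "k1" (the pictures are not rectified: a ray, as slopes to the right and down, at radius r is drawn at 1 + k1 r^2 times it, then the intrinsics apply), "eye" and "rotation" of the camera in the world; the wrist camera has in their place "T_tool_cam" (4x4, takes a point from camera to tool coordinates, whose origin is the TCP and whose axes are the flange's). Camera axes: x right, y down, z forward; pixel columns grow to the right and rows downward; lengths in m; the calibration is good to about 2 mm. A picture is of the moment at which its call begins: read the wrist's pose just before it. There is no depth.
- hand_in(): hands the job in, once; it reports no verdict.
Trained networks look in the newest picture that a camera, given by its name, has taken for a name from the list of things; names that differ only in an ending like _2 or _b are one class to them, and where a whole thing is asked for, a point or a joint stands for the part that bears it (a point fixed in the world has none). Each returns a list of dicts, best first, with "conf" (0 to 1); they miss things now and then, are a little off and sometimes report something else, mostly with a low value. They report only what shows in the picture. A call takes as long as a camera call. They do not tell look-alikes from the thing itself.
- boxes_of(camera, label): "at" ([row, column] in pixels, amid what is visible of it).
- place_of(camera, label): "at" ([row, column] in pixels: a listed point, or the origin of a listed thing).
The state is a dict: "time": time; "qpos": joint angles; "qvel": joint speeds; "joint_efforts": joint torques, N m; "tool_pos": TCP position; "tool_rot": TCP orientation; "contact_force": force on the tool from outside, world axes, zero at the start; "torque": the same for the moment, N m; "opening": finger opening in m.
Only numpy, scipy, OpenCV 4.12 (cv2) and the standard library are available. Lean on these libraries where they do the work, as an engineer would, in place of code of your own. Each camera call takes 0.05 s, during which the arm holds its last target. There are 200 camera calls.

TASK

The black-handled clamp screw has a right-hand thread and the red-handled one a left-hand thread (it goes in anticlockwise), and nobody knows which of them the open nut in the green clamp block takes. Find out by trying in that nut; run the screw that fits fully home, until its collar sits on the block, and leave it there. Stand the other one upright in the wooden tray, and leave the ink tin, the roller and the type block where they are.

Things in the scene. Friction and masses are not known exactly. Their poses are not given: they have to be found in the camera images.
- nut_mouth (a point): centre of the open mouth of the nut to use, in the top face of the green clamp block, 60 mm above the bench; axes as the block's, z up along the nut. The mouth is 37 mm across, the bore goes right through. A screw set in without turning stops with its collar 12 to 27 mm above this mouth; one of the wrong hand never comes lower than 14 mm; fully home the collar lies on the block (0 mm)
- nut_thread (a point): point on the nut's axis 6 mm below its mouth, where its thread begins (16 mm long, three starts, 36 mm a turn, hand unknown). A fitting screw sinks under its own weight, 1 mm per 10 degrees, when loosely turned the right way (clockwise from above if right-hand, else anticlockwise); turned the other way it rides up and drops back by up to 12 mm. At rest it does not turn on its own
- block: green clamp block fixed to the bench, 70 mm (its x) by 180 mm (its y) by 60 mm high, origin at the centre of its underside. The open nut is 48 mm from the centre towards its -y end; a second nut towards its +y end is shut by a yellow cap 50 mm across and 5 mm high and is not used
- screw_a: clamp screw with a black handle and right-hand thread, 106 mm tall, 0.24 to 0.39 kg, standing on its foot, z up; origin at the foot. Upwards: steel stem 25 mm across with a coarse thread (three starts, 34 mm over the crests) from 25 to 55 mm up; collar 45 mm across, from 55.5 to 61.5 mm; neck 20 mm across; black bar handle, 54 mm along x, 24 mm along y, from 70 to 106 mm up
- screw_a_grip (a point): centre of the black bar handle of screw_a, 88 mm above its foot; x along the 54 mm length, y across the 24 mm width, z up
- screw_a_collar (a point): centre of the underside of the collar of screw_a, 32.5 mm below the handle's centre
- screw_a_foot (a point): centre of the foot of screw_a, 88 mm below the handle's centre
- screw_b: clamp screw with a red handle and left-hand thread, 106 mm tall, 0.24 to 0.39 kg, standing on its foot, z up; origin at the foot. Upwards: steel stem 25 mm across with a coarse thread (three starts, 34 mm over the crests) from 25 to 55 mm up; collar 45 mm across, from 55.5 to 61.5 mm; neck 20 mm across; red bar handle, 54 mm along x, 24 mm along y, from 70 to 106 mm up
- screw_b_grip (a point): centre of the red bar handle of screw_b, 88 mm above its foot; x along the 54 mm length, y across the 24 mm width, z up
- screw_b_collar (a point): centre of the underside of the collar of screw_b, 32.5 mm below the handle's centre
- screw_b_foot (a point): centre of the foot of screw_b, 88 mm below the handle's centre
- tray: shallow open wooden tray fixed to the bench, 130 mm (its x) by 150 mm (its y) by 25 mm high, walls and floor 6 mm thick, origin at the centre of its underside
- ink_tin: bystander: round ink tin, 72 mm across, 75 mm high, origin under its centre
- brayer: bystander: ink roller lying on the bench, 110 mm wide, 44 mm high, with a wooden handle towards its -x, origin under the middle of the roller
- type_block: bystander: wooden type block 90 by 60 by 24 mm, origin under its centre
There are look-alikes about, which are no part of the job. Leave any turquoise or white look-alike of the screw_a alone.

How it is judged:
At the end, for the whole second after the job is handed in: One screw is home in the open nut (collar within 3 mm of the block's top and 5 mm of the nut's axis, tilted less than 0.08 rad); the other stands in the tray (foot on the tray's floor inside its walls, tilted less than 0.12 rad); both at rest ((((horizontal distance between screw_a_collar and nut_mouth below 0.005 m and z of screw_a_collar in the frame of nut_mouth below 0.003 m and angle between screw_a_collar's own z axis and vertical below 0.08 rad) and (angle between screw_b_foot's own z axis and vertical below 0.12 rad and z of screw_b_foot in the frame of tray below 0.012 m and x of screw_b_foot in the frame of tray between -0.06 and 0.06 m and y of screw_b_foot in the frame of tray between -0.07 and 0.07 m)) or ((horizontal distance between screw_b_collar and nut_mouth below 0.005 m and z of screw_b_collar in the frame of nut_mouth below 0.003 m and angle between screw_b_collar's own z axis and vertical below 0.08 rad) and (angle between screw_a_foot's own z axis and vertical below 0.12 rad and z of screw_a_foot in the frame of tray below 0.012 m and x of screw_a_foot in the frame of tray between -0.06 and 0.06 m and y of screw_a_foot in the frame of tray between -0.07 and 0.07 m))) and linear speed of each of screw_a, screw_b below 0.02 m/s); the robot touches nothing.
It fails at once if the ink tin is pushed more than 30 mm or tipped (distance of ink_tin from where it was at the start of the episode above 0.03 m or angle between ink_tin's own z axis and vertical above 0.4 rad).
It fails at once if the brayer is pushed more than 30 mm or tipped (distance of brayer from where it was at the start of the episode above 0.03 m or angle between brayer's own z axis and vertical above 0.4 rad).
It fails at once if the type block is pushed more than 30 mm or tipped (distance of type_block from where it was at the start of the episode above 0.03 m or angle between type_block's own z axis and vertical above 0.4 rad).
It also fails if it takes over 72 s, if anything falls off the work surface, if the arm or the gripper's body presses on something with over 40 N, if the wrist force passes 120 N, or if a joint passes its speed limit or range.

## Working session

There is one attempt and no reset: what is moved stays moved. The work goes in short steps, Python scripts to look and compute and a shell command to move; the robot and the scene stay as the last step left them, time stands still between calls to the robot, and variables do not carry over. Pictures are saved under pics/ and viewed, about 8 in all and at most 12, crops included, and the job is handed in when it is done.

```bash
ls; mkdir -p pics; cat > h.py <<'E'
from cell import *
import numpy as np, cv2
from scipy.spatial.transform import Rotation as Rot
def rpy(r): return Rot.from_euler('xyz', r).as_matrix()
def cam(name):
    s=observe(); c=read_camera(name)
    if name=='wrist':
        T=np.asarray(c['T_tool_cam']); R=rpy(s['tool_rot'])
        c['eye']=R@T[:3,3]+np.asarray(s['tool_pos']); c['rotation']=R@T[:3,:3]
    return c
def ray(c,at):
    d=np.array([(at[1]-c['cx'])/c['fx'],(at[0]-c['cy'])/c['fy']]); u=d.copy()
    for _ in range(20): u=d/(1+c['k1']*(u@u))
    return np.asarray(c['rotation'])@np.array([u[0],u[1],1.])
def onz(c,at,z):
    v=ray(c,at); e=np.asarray(c['eye']); return (e+v*(z-e[2])/v[2])[:2]
def proj(c,p):
    q=np.asarray(c['rotation']).T@(np.asarray(p,float)-np.asarray(c['eye'])); u=q[:2]/q[2]; u=u*(1+c['k1']*(u@u))
    return [u[1]*c['fy']+c['cy'],u[0]*c['fx']+c['cx']]
E
cat > a.py <<'E'
from h import *
s=observe(); print(s)
Z=dict(nut_mouth=.06,screw_a_grip=.088,screw_b_grip=.088,screw_a_foot=0,screw_b_foot=0,block=0,tray=0,ink_tin=0,brayer=0,type_block=0)
for n in ('top','scene'):
    c=cam(n); cv2.imwrite(f'pics/{n}0.png',c['img'])
    print(n,c['eye'],c['fx'],c['k1'])
    for l,z in Z.items():
        for d in place_of(n,l)[:4]: print(l,np.round(d['at']),round(d['conf'],2),np.round(onz(c,d['at'],z),3))
E
python3 a.py
```

```text
pics
{'time': 0.0, 'qpos': array([ 1.13900420e+00,  3.42742584e-01,  1.52501163e+00, -1.09525985e-05,
        1.27538768e+00, -1.46034715e-01]), 'qvel': array([ 0.00180628, -0.00024167,  0.00081158,  0.00017171,  0.00165035,
        0.00111743]), 'joint_efforts': array([-1.28937638e-03, -4.31252611e+01, -2.44217134e+01,  7.16993446e-02,
        5.59837196e-02, -9.65028471e-05]), 'tool_pos': array([0.14781853, 0.50334157, 0.22603653]), 'tool_rot': array([-3.14005838e+00, -2.15077023e-04,  2.85583827e+00]), 'contact_force': array([ 0.69904164,  0.20363035, -0.02462554]), 'torque': array([-8.03391461e-05,  1.60274412e-03, -3.01521020e-02]), 'opening': 0.09197793532228399}
top [ 0.35883463 -0.03376519  1.00333274] 449.94490679955413 0.006488770708318892Traceback (most recent call last):
  File "a.py", line 8, in <module>
    for d in place_of(n,l)[:4]: print(l,np.round(d['at']),round(d['conf'],2),np.round(onz(c,d['at'],z),3))
                                                                                      ~~~^^^^^^^^^^^^^
  File "h.py", line 16, in onz
    v=ray(c,at); e=np.asarray(c['eye']); return (e+v*(z-e[2])/v[2])[:2]
                                                              ~^^^
IndexError: invalid index to scalar variable.
```

```bash
sed -i "s/^    return c$/    c['rotation']=np.asarray(c['rotation'])\n    if c['rotation'].size==3: c['rotation']=rpy(c['rotation'].ravel())\n    return c/" h.py
sed -i 's/print(s)/print(s["time"])/' a.py; python3 a.py; python3 -c "
from h import *; print(cam('top')['rotation'], read_camera('wrist'))" | grep -v '\[\[\[' | head -20
```

```text
0.1
top [ 0.35883463 -0.03376519  1.00333274] 449.94490679955413 0.006488770708318892
nut_mouth [221. 335.] 0.56 [ 0.577 -0.053]
screw_a_grip [295. 169.] 0.9 [0.423 0.287]
screw_a_grip [307. 119.] 0.9 [0.4   0.387]
screw_a_grip [339. 152.] 0.85 [0.336 0.318]
screw_a_grip [315. 212.] 0.75 [0.381 0.199]
screw_b_grip [220. 172.] 0.72 [0.579 0.288]
screw_a_foot [336. 165.] 0.95 [0.339 0.323]
screw_a_foot [319. 220.] 0.95 [0.375 0.203]
screw_a_foot [309. 141.] 0.68 [0.4  0.38]
screw_a_foot [294. 182.] 0.61 [0.431 0.29 ]
screw_b_foot [230. 187.] 0.73 [0.577 0.284]
block [223. 316.] 0.93 [ 0.588 -0.01 ]
block [295. 167.] 0.67 [0.43  0.324]
tray [239. 440.] 0.93 [ 0.546 -0.291]
ink_tin [162. 264.] 0.58 [0.737 0.109]
brayer [153. 372.] 0.8 [ 0.754 -0.143]
type_block [333. 520.] 0.64 [ 0.334 -0.452]
scene [1.38022325 0.33923923 1.21547925] 540.9605707529732 -0.10507793724675525
nut_mouth [258. 309.] 0.98 [ 0.574 -0.057]
screw_a_grip [228. 423.] 0.93 [0.36  0.191]
screw_a_grip [262. 486.] 0.75 [0.402 0.382]
screw_a_grip [258. 451.] 0.7 [0.427 0.293]
screw_a_grip [237. 465.] 0.63 [0.341 0.307]
s
[... 397 characters left out ...]
crew_b_foot [257. 450.] 0.44 [0.353 0.286]
block [286. 321.] 0.76 [ 0.604 -0.006]
tray [237. 239.] 0.57 [ 0.553 -0.298]
ink_tin [342. 338.] 0.62 [0.744 0.109]
brayer [307. 249.] 0.69 [ 0.751 -0.149]
type_block [177. 229.] 0.58 [ 0.347 -0.456]
[[-0.0157452  -0.98512084  0.17114036]
 [-0.99984886  0.01677444  0.00456951]
        [ 62,  95, 137],
        [ 61,  94, 136],
        ...,
        [ 11,  14,  65],
        [ 11,  11,  63],
        [ 13,  13,  63]],

       [[ 61,  94, 136],
        [ 61,  93, 135],
        [ 60,  93, 135],
        ...,
        [ 17,  17,  65],
        [ 12,  12,  64],
        [ 14,  14,  63]],

       [[ 61,  94, 135],
        [ 61,  93, 134],
        [ 61,  95, 134],
```

View pics/top0.png

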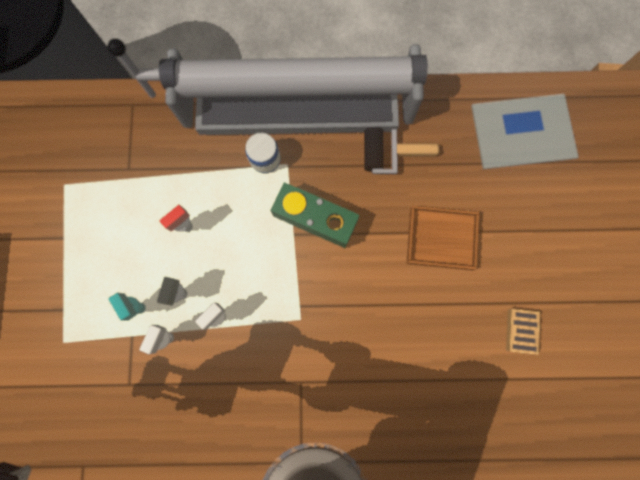

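```bash
cat >> h.py <<'E'
def go(p,yaw=None,s=None):
    "tool-frame mm shift to world TCP p, and roll about tool z to yaw (x-axis yaw, mod pi options)"
    s=s or observe(); R=rpy(s['tool_rot']); d=R.T@(np.asarray(p)-s['tool_pos'])*1000
    o=[np.round(d,1)]
    if yaw is not None:
        cur=np.arctan2(R[1,0],R[0,0]); r=-(yaw-cur)
        o.append([round(x,3) for x in ((r+np.pi/2)%np.pi-np.pi/2,)]); o.append(('q6',round(s['qpos'][5],3)))
    return o
E
cat > b.py <<'E'
from h import *
print('off',grip_point_offset)
c=cam('top'); im=c['img']
cv2.imwrite('pics/crop0.png',cv2.resize(im[180:380,80:280],(800,800),interpolation=cv2.INTER_CUBIC)[:600])
hsv=cv2.cvtColor(im,cv2.COLOR_BGR2HSV)
def ang(m,z=.1):
    y,x=np.nonzero(m); P=np.array([onz(c,(a,b),z) for a,b in zip(y,x)])
    r=cv2.minAreaRect((P*1000).astype(np.float32)); b=cv2.boxPoints(r)
    e=max((b[1]-b[0],b[2]-b[1]),key=np.linalg.norm); return P.mean(0),r,np.arctan2(e[1],e[0])
m=np.zeros(im.shape[:2],bool); m[270:312,155:185]=1
print('black',ang(m&(hsv[...,2]<75)))
m[:]=0; m[195:240,155:200]=1
print('red',ang(m&(hsv[...,1]>120)&((hsv[...,0]<8)|(hsv[...,0]>172))))
m[:]=0; m[170:260,260:370]=1
print('block',ang(m&(hsv[...,0]>60)&(hsv[...,0]<90)&(hsv[...,1]>90),.06))
s=observe(); print(go((.42,.288,.226)),s['tool_rot'],s['qpos'][5])
E
python3 b.py
```

```text
off 0.0188Traceback (most recent call last):
  File "b.py", line 11, in <module>
    print('black',ang(m&(hsv[...,2]<75)))
                  ~~~^^^^^^^^^^^^^^^^^^^
  File "b.py", line 8, in ang
    r=cv2.minAreaRect((P*1000).astype(np.float32)); b=cv2.boxPoints(r)
cv2.error: OpenCV(4.12.0) /io/opencv/modules/imgproc/src/convhull.cpp:143: error: (-215:Assertion failed) total >= 0 && (depth == CV_32F || depth == CV_32S) in function 'convexHull'
```

View pics/crop0.png

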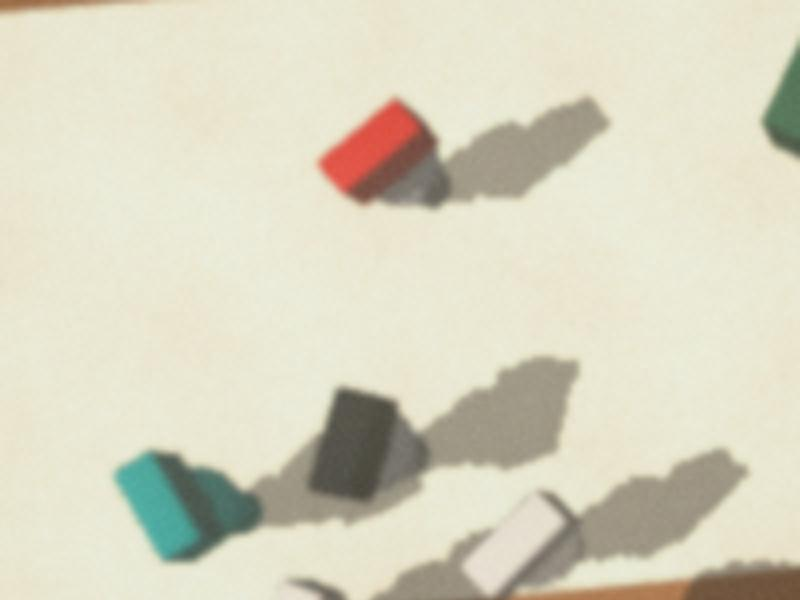

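```bash
sed -i 's/hsv\[...,2\]<75/hsv[...,2]<90/' b.py; python3 b.py
```

```text
off 0.0188
black (array([0.42939453, 0.28507829]), ((429.9488830566406, 284.904052734375), (30.36646270751953, 48.107540130615234), 73.9004135131836), np.float32(-0.28099042))
red (array([0.58386476, 0.28317612]), ((583.7608032226562, 283.0254821777344), (24.475431442260742, 52.16230010986328), 40.537109375), np.float32(-0.8632908))
block (array([ 0.59450036, -0.06522246]), ((590.5935668945312, -65.67626953125), (69.53594207763672, 35.07649612426758), 41.94236755371094), np.float32(0.7320325))
[array([-321.8, -130.3,    0.7])] [3.14150494e+00 3.28722910e-05 2.85576759e+00] -0.14596807082168423
```

```bash
python3 -m inch '[[[-40,-16,-2,0],[-40,-16,-2,0],[-40,-16,0,0],[-40,-16,0,0],[-40,-16,0,0],[-40,-16,0,0],[-40,-16,0,0],[-40,-16,0,0],[0,0,0,0]]]'
cat > w.py <<'E'
from h import *
import sys
c=cam('wrist'); cv2.imwrite('pics/'+sys.argv[1]+'.png',c['img'])
s=observe(); print('tcp',np.round(s['tool_pos'],4),np.round(s['tool_rot'],3),s['qpos'][5])
for l,z in [a.split('=') for a in sys.argv[2:]]:
    for d in place_of('wrist',l)[:4]: print(l,np.round(d['at'],1),round(d['conf'],2),np.round(onz(c,d['at'],float(z)),4))
E
python3 w.py w1 screw_a_grip=.088 screw_a_collar=.0555 screw_a_foot=0
```

```text
time: 2.52
tool_pos: [0.4208, 0.2891, 0.2305]
tool_rot: [-3.142, 0.0, 2.852]
contact_force: [-0.4, 0.0, -0.6]
opening: 0.0919
tcp [0.4195 0.29   0.2305] [-3.142 -0.     2.853] -0.828303973543811
screw_a_grip [237.8 324.1] 0.97 [0.4336 0.2894]
screw_a_grip [174.7 415.6] 0.9 [0.4018 0.3812]
screw_a_grip [124.3 321.5] 0.86 [0.3389 0.315 ]
screw_a_grip [210.  210.3] 0.71 [0.3802 0.1997]
screw_a_collar [121.9 323.2] 0.84 [0.3358 0.3176]
screw_a_collar [225.5 324.6] 0.77 [0.4304 0.2912]
screw_a_collar [170.6 404.6] 0.67 [0.4004 0.3796]
screw_a_collar [202.  223.8] 0.58 [0.3796 0.2034]
screw_a_foot [377.4 362.8] 0.75 [0.6571 0.2784]
screw_a_foot [196.6 238.1] 0.73 [0.383  0.2035]
```

View pics/w1.png

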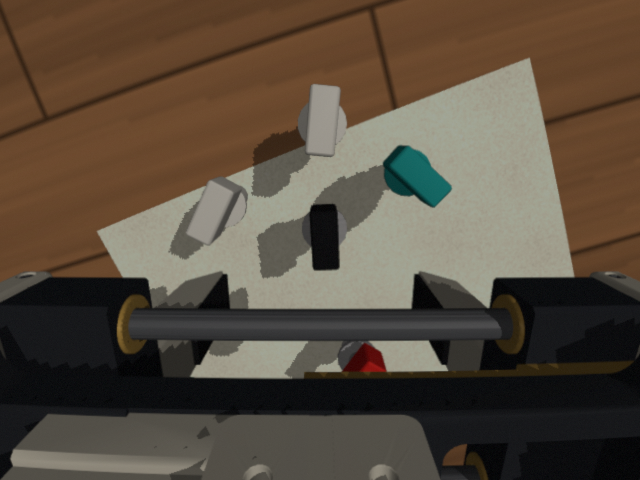

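```bash
python3 -m inch '[[[-6,2,15,0],[-5,1,30,0],[0,0,30,0],[0,0,30,0],[0,0,30,0],[0,0,20,0],[0,0,4,0],[0,0,0,0]]]' -0.1 20
python3 w.py w2 screw_a_grip=.088 | head -2
```

```text
time: 3.72
tool_pos: [0.4302, 0.2908, 0.0716]
tool_rot: [-3.142, -0.0, 2.856]
contact_force: [0.1, 1.5, -0.4]
opening: 0.0505
tcp [0.4306 0.2909 0.0722] [3.141e+00 1.000e-03 2.856e+00] -0.8389863375643734
screw_a_grip [259.7  96.9] 0.95 [0.3813 0.2026]
```

View pics/w2.png

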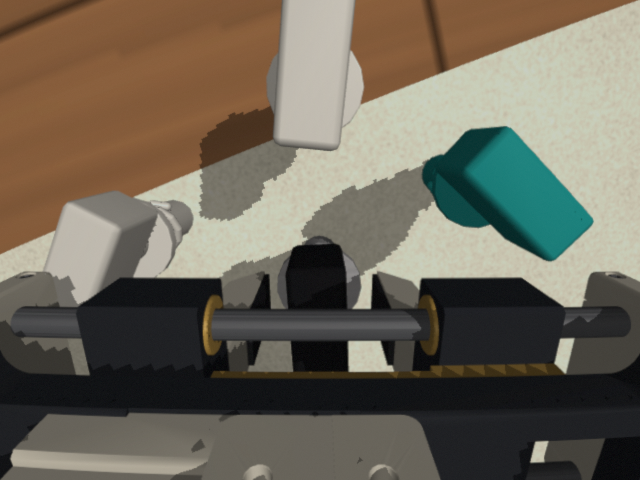

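```bash
python3 -m inch '[[[0,0,0,0],[0,0,0,0],[0,0,-15,0],[0,0,-40,0],[0,0,-40,0],[0,0,-35,0]]]' 1 25
python3 -m inch '[[[-18,-16,0,0],[-36,-32,0,0],[-36,-32,0,0],[-36,-32,0,0],[-36,-32,0,0],[-36,-32,0,0],[-36,-32,0,0],[-36,-32,0,0],[-36,-32,0,0],[-18,-16,0,0]]]'
python3 -m inch '[[[0,0,0,0],[0,0,0,0]]]'
python3 w.py w3 nut_mouth=.06 block=0 screw_a_grip=.09
cat > b2.py <<'E'
from h import *
c=cam('wrist'); hsv=cv2.cvtColor(c['img'],cv2.COLOR_BGR2HSV); print(observe()['tool_pos'])
m=cv2.inRange(hsv,(15,120,80),(35,255,255)); n,l,st,ce=cv2.connectedComponentsWithStats(m)
for i in range(1,n):
    if st[i,4]>80: print('yellow',st[i],onz(c,ce[i][::-1],.065))
E
python3 b2.py
```

```text
time: 4.58
tool_pos: [0.4301, 0.2904, 0.2039]
tool_rot: [3.141, 0.0, 2.856]
contact_force: [0.0, -0.3, -3.0]
opening: 0.0238
time: 5.82
tool_pos: [0.6604, -0.0797, 0.2018]
tool_rot: [-3.141, -0.0, 2.854]
contact_force: [-0.0, 1.0, -4.0]
opening: 0.0239
time: 6.08
tool_pos: [0.6594, -0.0765, 0.2018]
tool_rot: [3.141, -0.001, 2.856]
contact_force: [0.6, -0.3, -3.1]
opening: 0.0238
tcp [ 0.6594 -0.0762  0.2019] [ 3.141e+00 -1.000e-03  2.857e+00] -1.516395504831519
screw_a_grip [295.5 320.1] 0.87 [ 0.7116 -0.0914]
[ 0.65978217 -0.07629437  0.20209684]
yellow [300 104  42  44 701] [ 0.57842451 -0.05208958]
yellow [ 404  113   60   62 2900] [0.61810875 0.03479022]
yellow [259 296  13  59 441] [ 0.73891806 -0.15490499]
yellow [372 296  10  59 322] [ 0.76937559 -0.05024075]
yellow [378 366  15   8  82] [ 0.81904634 -0.05378947]
```

View pics/w3.png

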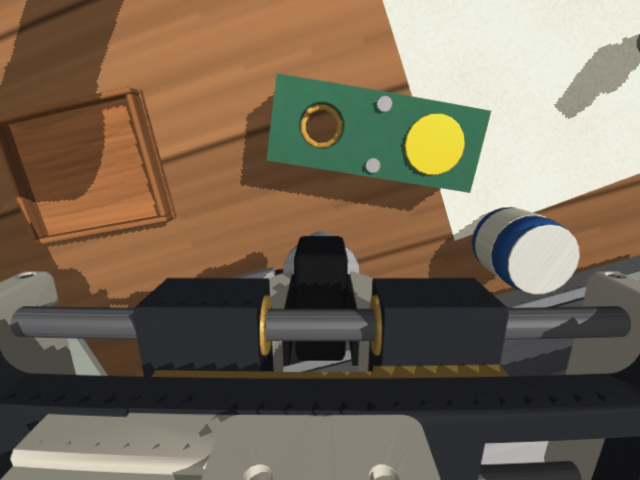

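```bash
cat > b3.py <<'E'
from h import *
c=cam('wrist'); s=observe(); R=rpy(s['tool_rot']); p=np.asarray(s['tool_pos'])
T=np.asarray(c['T_tool_cam']); print('cam in tool',T[:3,3],'nut',onz(c,(126,321),.06),onz(c,(125.5,321),.058))
im=cv2.resize(c['img'],None,fx=5,fy=5,interpolation=cv2.INTER_CUBIC)
def draw(P,col):
    q=np.array([proj(c,p+R@np.array(a)) for a in P])[:,::-1]*5+2
    cv2.polylines(im,[q.astype(np.int32)],True,col,1)
g=-grip_point_offset
for dz in(-.018,.018): draw([(a,b,g+dz) for a,b in((.027,.012),(.027,-.012),(-.027,-.012),(-.027,.012))],(0,255,255))
t=np.linspace(0,6.28,40)
draw([(.0225*np.cos(a),.0225*np.sin(a),g+.0265) for a in t],(0,0,255))
draw([(.0125*np.cos(a),.0125*np.sin(a),g+.088) for a in t],(255,0,255))
cv2.imwrite('pics/w4.png',im[215*5:325*5,250*5:400*5])
print(go((.577,-.053,.15)))
E
python3 b3.py
```

```text
cam in tool [ 0.07163708  0.00028968 -0.15759645] nut [ 0.57885772 -0.05153564] [ 0.57838968 -0.05139389]
[array([86.1, -0.8, 52. ])]
```

View pics/w4.png

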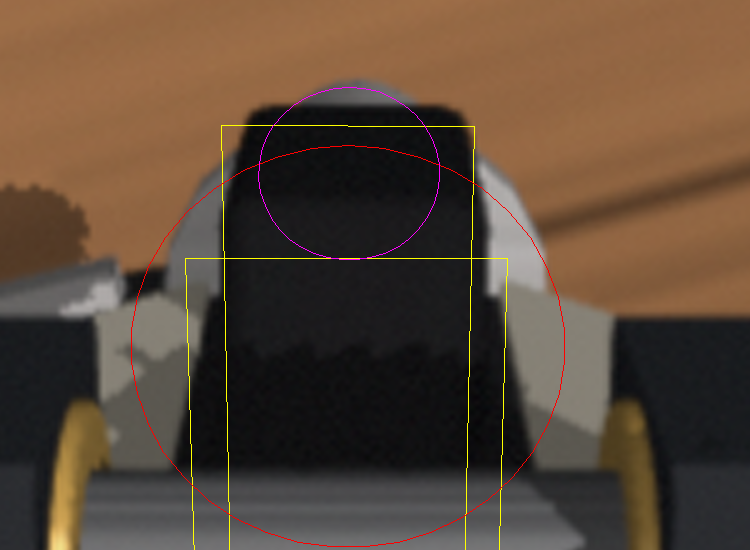

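```bash
cat > tri.py <<'E'
from h import *
import sys
S=observe(); print('tcp',np.round(S['tool_pos'],4))
C={n:cam(n) for n in('top','scene','wrist')}
for l in sys.argv[1:]:
    D={n:[d for d in place_of(n,l)[:5] if d['conf']>.3] for n in C}
    for n in D: print(l,n,[(np.round(d['at']).tolist(),round(d['conf'],2)) for d in D[n]])
    best=None
    for a in D['scene']:
      for n in('top','wrist'):
        for b in D[n]:
          A=[];B=[]
          for c,d in((C['scene'],a),(C[n],b)):
            v=ray(c,d['at']); v/=np.linalg.norm(v); P=np.eye(3)-np.outer(v,v); A.append(P);B.append(P@np.asarray(c['eye']))
          x=np.linalg.solve(A[0]+A[1],B[0]+B[1]); r=max(np.linalg.norm(A[i]@x-B[i]) for i in(0,1))
          if r<.006: print('  tri',n,np.round(x,4),'res',round(r,4))
cv2.imwrite('pics/scene_l.png',C['scene']['img'])
E
python3 tri.py screw_a_grip screw_a_collar screw_a_foot nut_mouth
python3 -c "
import cv2;i=cv2.imread('pics/scene_l.png');cv2.imwrite('pics/sc1.png',cv2.resize(i[110:310,180:440],None,fx=3,fy=3,interpolation=2))"
```

```text
tcp [ 0.6598 -0.0764  0.202 ]
screw_a_grip top [([315.0, 209.0], 0.6)]
screw_a_grip scene [([259.0, 486.0], 0.92), ([241.0, 468.0], 0.86), ([231.0, 425.0], 0.82), ([242.0, 286.0], 0.73)]
screw_a_grip wrist [([244.0, 322.0], 0.68), ([298.0, 319.0], 0.67)]
  tri top [0.3818 0.2005 0.1041] res 0.0004
  tri wrist [ 0.6593 -0.0763  0.2101] res 0.0007
screw_a_collar top [([316.0, 216.0], 0.59)]
screw_a_collar scene [([242.0, 421.0], 0.91), ([256.0, 287.0], 0.7), ([269.0, 482.0], 0.56), ([245.0, 463.0], 0.55)]
screw_a_collar wrist []
  tri top [0.3803 0.1988 0.0531] res 0.0002
screw_a_foot top []
screw_a_foot scene [([254.0, 420.0], 0.95), ([257.0, 462.0], 0.74), ([267.0, 288.0], 0.68), ([286.0, 477.0], 0.61), ([319.0, 422.0], 0.33)]
screw_a_foot wrist [([243.0, 322.0], 0.58), ([242.0, 322.0], 0.39)]
  tri wrist [ 0.6611 -0.074   0.1131] res 0.0016
  tri wrist [ 0.6603 -0.0741  0.1119] res 0.0012
nut_mouth top []
nut_mouth scene [([259.0, 308.0], 0.89)]
nut_mouth wrist []
```

View pics/sc1.png

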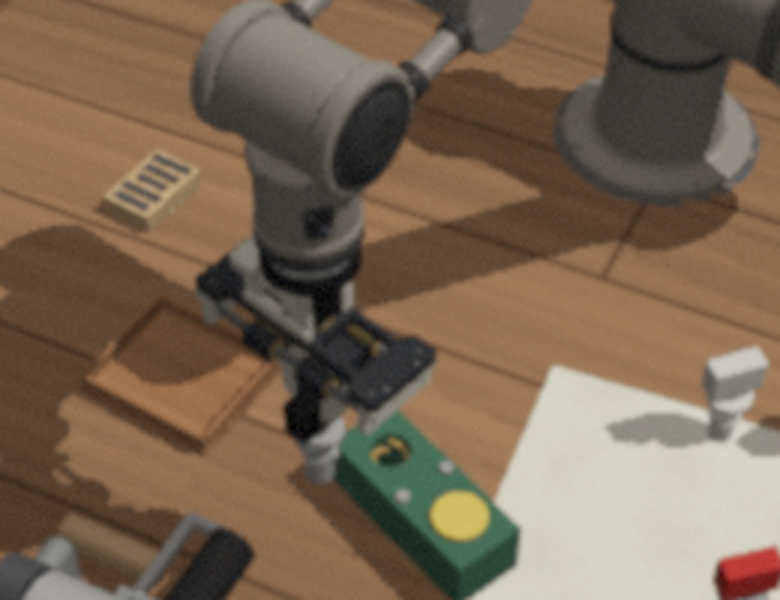

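```bash
python3 -m inch '[[[15,0,0,0],[35,0,0,0],[30,0,0,0],[5,0,0,0],[0,0,0,0],[0,0,0,0]]]' 1 45
python3 - <<'E'
from h import *
s=observe(); print(go((.578,-.0525,.202)),s['qpos'][5])
E
python3 tri.py screw_a_grip screw_a_foot
```

```text
time: 7.88
tool_pos: [0.5793, -0.0536, 0.2017]
tool_rot: [3.141, 0.001, 2.856]
contact_force: [0.3, -0.5, -3.9]
opening: 0.0236
[array([ 1.6,  0.7, -0.3])] -1.5087313502200959
tcp [ 0.5793 -0.0536  0.2017]
screw_a_grip top [([202.0, 341.0], 0.7), ([317.0, 209.0], 0.64), ([340.0, 155.0], 0.59)]
screw_a_grip scene [([259.0, 488.0], 0.97), ([225.0, 307.0], 0.87), ([239.0, 467.0], 0.59), ([230.0, 426.0], 0.58)]
screw_a_grip wrist [([297.0, 318.0], 0.84)]
  tri top [ 0.5804 -0.0605  0.1981] res 0.0008
  tri wrist [ 0.5823 -0.0569  0.2008] res 0.0018
  tri top [0.3332 0.314  0.0775] res 0.0016
  tri top [0.3778 0.2012 0.1026] res 0.0004
screw_a_foot top [([310.0, 136.0], 0.88), ([317.0, 219.0], 0.84), ([339.0, 169.0], 0.74)]
screw_a_foot scene [([250.0, 313.0], 0.95), ([286.0, 478.0], 0.77), ([308.0, 426.0], 0.68), ([255.0, 461.0], 0.66), ([254.0, 421.0], 0.63)]
screw_a_foot wrist [([246.0, 320.0], 0.92)]
  tri top [ 0.3829  0.2631 -0.2408] res 0.0006
  tri top [0.3329 0.3129 0.0036] res 0.0009
  tri top [0.3783 0.205  0.0014] res 0.0002
```

```bash
python3 -m inch '[[[1.5,0.5,0,0],[0,0,5,-0.125],[0,0,15,-0.125],[0,0,20,-0.125],[0,0,15,-0.125],[0,0,5,0],[0,0,0,0]]]'
for i in 1 ; do python3 -m inch '[[[0,0,4,0],[0,0,4,0],[0,0,0,0]]]'; done
python3 -m inch '[[[0,0,3,0],[0,0,3,0],[0,0,0,0]]]'
python3 w.py w5 nut_mouth=.06
```

```text
time: 9.2
tool_pos: [0.5772, -0.0523, 0.1418]
tool_rot: [3.141, 0.0, -2.93]
contact_force: [0.7, -0.2, -3.7]
opening: 0.0239
time: 9.57
tool_pos: [0.5767, -0.0525, 0.1334]
tool_rot: [3.142, -0.001, -2.928]
contact_force: [-1.0, -0.2, -4.3]
opening: 0.0232
time: 9.95
tool_pos: [0.5767, -0.0523, 0.1271]
tool_rot: [3.141, -0.001, -2.927]
contact_force: [-2.8, -1.9, -5.1]
opening: 0.0237
tcp [ 0.5767 -0.0523  0.1271] [ 3.141e+00 -1.000e-03 -2.927e+00] -2.0076606890456055
```

View pics/w5.png

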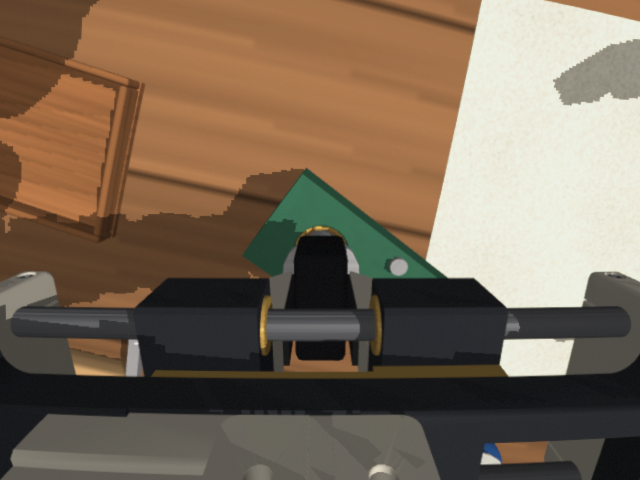

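```bash
for i in 1 2 3; do python3 -m inch '[[[0,0,2,0],[0,0,2,0],[0,0,0,0]]]' | grep -E 'pos|force'; done
```

```text
tool_pos: [0.5769, -0.0523, 0.1234]
contact_force: [-3.5, -1.6, -2.8]
tool_pos: [0.577, -0.0523, 0.1193]
contact_force: [-3.3, -2.3, -4.0]
tool_pos: [0.577, -0.0523, 0.1154]
contact_force: [-4.1, -1.8, -4.1]
```

```bash
python3 -m inch '[[[1.2,-0.3,0,0],[0,0,0,0]]]' | grep -E 'pos|force'; for i in 1 2 3; do python3 -m inch '[[[0,0,2,0],[0,0,2,0],[0,0,0,0]]]' | grep -E 'pos|force'; done
```

```text
tool_pos: [0.5764, -0.0526, 0.1157]
contact_force: [-2.6, -0.0, -4.3]
tool_pos: [0.5763, -0.0528, 0.1116]
contact_force: [-1.5, 0.0, -3.6]
tool_pos: [0.5767, -0.0527, 0.1102]
contact_force: [-4.7, 2.2, 13.4]
tool_pos: [0.5783, -0.0522, 0.1098]
contact_force: [-10.3, 5.9, 34.4]
```

```bash
python3 -m inch '[[[0,0,-4,0],[0,0,0,0],[0,0,0,0]]]' | grep -E 'pos|force'; python3 -m inch '[[[0,0,0,0],[0,0,0,0],[0,0,0,0]]]' 0.35 | grep -E 'pos|force|open'; python3 tri.py screw_a_grip screw_a_collar | grep -E 'tcp|scene|tri'
python3 -m inch '[[[0,0,6,0],[0,0,0,0]]]' | grep -E 'pos|force|open'
python3 -m inch '[[[0,0,0,0.18],[0,0,0,0.18],[0,0,0,0.18],[0,0,0,0.18],[0,0,0,0.18],[0,0,0,0.18],[0,0,0,0.18],[0,0,0,0.18],[0,0,0,0.18],[0,0,0,0]]]' | grep -E 'pos|force|open|rot';  python3 tri.py screw_a_grip screw_a_collar | grep -E 'tcp|scene|tri'; python3 w.py w6
```

```text
tool_pos: [0.5776, -0.0526, 0.11]
contact_force: [-2.6, 3.3, 14.3]
tool_pos: [0.5761, -0.053, 0.1074]
contact_force: [-0.0, 0.2, -1.0]
opening: 0.0302
tcp [ 0.5761 -0.053   0.1074]
screw_a_grip scene [([229.0, 423.0], 0.71), ([238.0, 464.0], 0.69), ([247.0, 309.0], 0.6), ([262.0, 486.0], 0.58), ([269.0, 309.0], 0.51)]
  tri top [0.3869 0.1946 0.1114] res 0.0022
  tri wrist [ 0.5783 -0.0531  0.1126] res 0.0013
  tri top [0.3981 0.3811 0.0873] res 0.0002
  tri wrist [ 0.6042 -0.0439  0.0547] res 0.0021
screw_a_collar scene [([242.0, 422.0], 0.95), ([268.0, 482.0], 0.94), ([303.0, 432.0], 0.63), ([243.0, 464.0], 0.62), ([255.0, 310.0], 0.59)]
  tri top [0.3832 0.2039 0.0601] res 0.0021
  tri top [0.4026 0.3755 0.0594] res 0.0043
  tri top [ 0.3877  0.2745 -0.1978] res 0.0031
  tri top [0.3401 0.3102 0.0636] res 0.0011
tool_pos: [0.5756, -0.0528, 0.101]
contact_force: [-0.0, -1.2, -0.8]
opening: 0.0298
tool_pos: [0.5761, -0.0528, 0.1016]
tool_rot: [3.141, -0.0, 1.737]
contact_force: [0.3, 0.6, -0.2]
opening: 0.0301
tcp [ 0.5761 -0.0528  0.1016]
screw_a_grip scene [([262.0, 489.0], 0.94), ([238.0, 466.0], 0.87), ([231.0, 421.0], 0.61), ([250.0, 308.0], 0.55)]
  tri top [0.4001 0.3885 0.0901] res 0.0001
  tri top [0.3371 0.3141 0.0857] res 0.0033
  tri top [0.3825 0.1925 0.0979] res 0.0009
  tri wrist [ 0.5769 -0.0554  0.098 ] res 0.0024
screw_a_collar scene [([244.0, 464.0], 0.87), ([269.0, 481.0], 0.78), ([244.0, 424.0], 0.64), ([258.0, 307.0], 0.48)]
  tri top [0.341  0.3098 0.0608] res 0.001
  tri top [0.3998 0.3782 0.0537] res 0.0007
  tri top [0.3814 0.2076 0.0507] res 0.0005
tcp [ 0.576  -0.0528  0.1017] [ 3.141 -0.     1.736] -0.38955583069523353
```

View pics/w6.png

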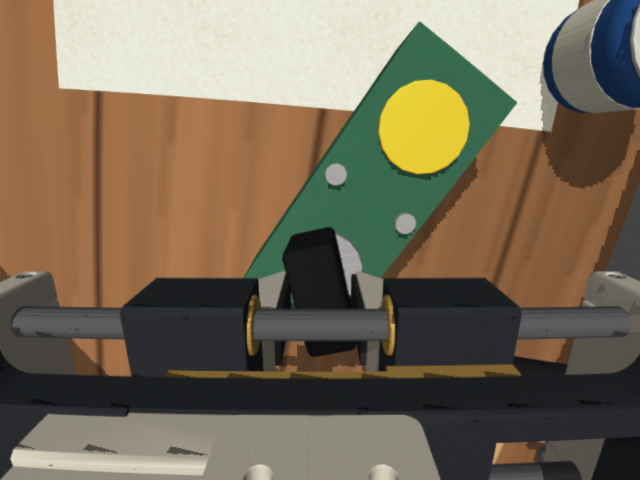

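```bash
python3 -m inch '[[[0,0,3,0],[0,0,3,0.1],[0,0,2,0.18],[0,0,1,0.18],[0,0,1,0.18],[0,0,1,0.18],[0,0,1,0.18],[0,0,1,0.18],[0,0,1,0.18],[0,0,1,0.18]]]' | grep -E 'pos|force|open|rot'
python3 -m inch '[[[0,0,1,0.18],[0,0,1,0.18],[0,0,1,0.18],[0,0,1,0.18],[0,0,0,0.18],[0,0,0,0.18],[0,0,0,0.18],[0,0,0,0.18],[0,0,0,0.18],[0,0,0,0]]]' | grep -E 'pos|force|open|rot'
python3 tri.py screw_a_grip screw_a_collar | grep -E 'tcp|scene|tri'; python3 w.py w7
python3 - <<'E'
import cv2,numpy as np
a=cv2.imread('pics/w7.png')[180:420,180:480]; b=cv2.imread('pics/scene_l.png')[200:300,260:360]
cv2.imwrite('pics/j7.png',np.hstack([cv2.resize(a,(450,360)),cv2.resize(b,(350,360),interpolation=2)]))
E
```

```text
tool_pos: [0.5759, -0.0528, 0.0865]
tool_rot: [-3.141, 0.0, 0.19]
contact_force: [0.9, -0.5, 0.3]
opening: 0.03
tool_pos: [0.5772, -0.0514, 0.0841]
tool_rot: [-3.14, -0.004, -1.408]
contact_force: [1.8, 5.1, 7.6]
opening: 0.0449
tcp [ 0.5772 -0.0514  0.0841]
screw_a_grip scene [([230.0, 424.0], 0.97), ([238.0, 464.0], 0.91), ([264.0, 487.0], 0.73), ([252.0, 310.0], 0.36)]
  tri top [0.386  0.196  0.1073] res 0.0026
  tri top [0.3977 0.3865 0.0802] res 0.0006
  tri wrist [ 0.5783 -0.051   0.0945] res 0.0007
screw_a_collar scene [([243.0, 424.0], 0.76), ([270.0, 481.0], 0.65), ([321.0, 423.0], 0.57), ([245.0, 463.0], 0.56), ([177.0, 228.0], 0.47)]
  tri top [0.3796 0.204  0.0493] res 0.004
  tri top [0.4029 0.3791 0.0561] res 0.0031
  tri top [ 0.5857  0.2819 -0.0073] res 0.0002
tcp [ 0.5771 -0.0515  0.0842] [-3.139e+00 -2.000e-03 -1.412e+00] 2.763085081927005
```

View pics/j7.png

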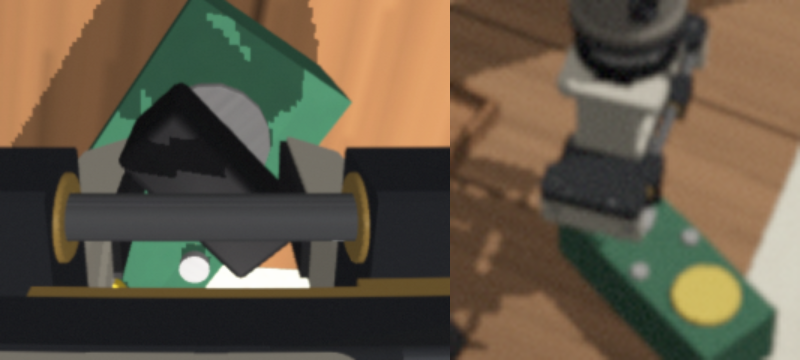

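```bash
python3 -m inch '[[[0,0,0,0],[0,0,0,0],[0,0,0,0],[0,0,-15,0],[0,0,-40,0],[0,0,-40,0],[-30,0,-20,-0.1],[-40,0,0,-0.1],[-15,0,0,-0.1],[0,0,0,0]]]' -0.7 | grep -E 'pos|force|open|rot'
cat > chk.py <<'E'
from h import *
import sys
lab=sys.argv[1]
c=cam('wrist'); s=observe(); im=cv2.resize(c['img'],None,fx=2,fy=2)
d=place_of('wrist',lab+'_grip'); e=place_of('wrist',lab+'_collar'); print([(x['at'],x['conf'],onz(c,x['at'],.0925)) for x in d][:3],[(x['at'],x['conf'],onz(c,x['at'],.06)) for x in e][:3],[onz(c,x['at'],.06) for x in place_of('wrist','nut_mouth')][:2])
t=np.linspace(0,6.28,60)
for h,col in((0,(0,0,255)),(.009,(255,0,255))):
  for z in(.06,.066):
    q=np.array([proj(c,(.5775+.0225*np.cos(a),-.052+.0225*np.sin(a),z+h)) for a in t])[:,::-1]*2
    cv2.polylines(im,[q.astype(np.int32)],True,col,1)
r=np.array(proj(c,(.5775,-.052,.08)))*2; y,x=[int(max(0,v-150)) for v in r]
cv2.imwrite('pics/chk.png',cv2.resize(im[y:y+300,x:x+300],(600,600)))
E
python3 chk.py screw_a; python3 tri.py screw_a_grip screw_a_collar | grep tri
```

```text
tool_pos: [0.5567, 0.0304, 0.1988]
tool_rot: [-3.141, -0.001, -1.124]
contact_force: [0.2, -0.2, -0.4]
opening: 0.078
[([125.0, 344.0], 0.87, array([ 0.57779766, -0.05250521]))] [([129.4, 342.2], 0.84, array([ 0.57634386, -0.05100246]))] [array([ 0.59938716, -0.01433946])]
  tri top [ 0.5746 -0.0588  0.0906] res 0.0012
  tri wrist [ 0.5804 -0.0526  0.1004] res 0.0042
  tri top [0.3984 0.3852 0.0867] res 0.0037
  tri top [0.3361 0.3119 0.085 ] res 0.0038
  tri top [ 0.5743 -0.0512  0.0547] res 0.0024
  tri wrist [ 0.5786 -0.0512  0.0602] res 0.0004
  tri top [0.4014 0.3766 0.0471] res 0.002
  tri top [0.3433 0.3085 0.0641] res 0.0012
```

View pics/chk.png

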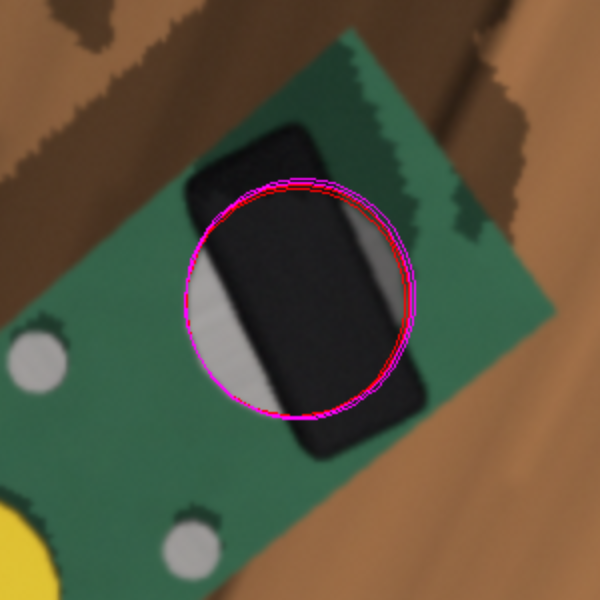

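```bash
python3 -m inch '[[[-20,-11,0,0],[-39,-22,-3,0],[-39,-22,-3,0],[-39,-22,-3,0],[-39,-22,-3,0],[-39,-22,-3,0],[-17,-10,0,0],[0,0,0,-0.13],[0,0,0,-0.13],[0,0,0,0]]]' -0.1 | grep -E 'pos|force|open|rot'
cat > r.py <<'E'
from h import *
c=cam('wrist'); s=observe(); hsv=cv2.cvtColor(c['img'],cv2.COLOR_BGR2HSV)
m=((hsv[...,0]<8)|(hsv[...,0]>172))&(hsv[...,1]>140)&(hsv[...,2]>90); m=m.astype(np.uint8)
n,l,st,ce=cv2.connectedComponentsWithStats(m); i=1+np.argmax(st[1:,4]); print(st[i])
y,x=np.nonzero(l==i); P=np.array([onz(c,q,.106) for q in zip(y,x)])
r=cv2.minAreaRect((P*1000).astype(np.float32)); b=cv2.boxPoints(r); e=max((b[1]-b[0],b[2]-b[1]),key=np.linalg.norm)
print(r,np.arctan2(e[1],e[0]))
g=[onz(c,d['at'],.088) for d in place_of('wrist','screw_b_grip')][:2]; f=[onz(c,d['at'],.0555) for d in place_of('wrist','screw_b_collar')][:2]; print(g,f)
print(s['tool_pos'],s['tool_rot'],s['qpos'][5],go((*g[0],.069)) if g else'',go((0,0,0),-.863))
E
python3 r.py
```

```text
tool_pos: [0.5748, 0.2948, 0.2125]
tool_rot: [3.141, -0.0, -0.866]
contact_force: [-0.6, 0.7, 0.7]
opening: 0.0501
[ 306  184   31   65 1898]
((584.3439331054688, 283.0374755859375), (22.983448028564453, 51.34511184692383), 41.10774612426758) -0.8533319
[array([0.58118136, 0.28565294])] [array([0.57929091, 0.2894767 ]), array([0.58857376, 0.27660957])]
[0.57486539 0.29487689 0.21260969] [ 3.14123249e+00 -7.52150438e-05 -8.67552314e-01] 2.793905801758669 [array([ 11.3,   1.2, 143.7])] [array([-147. ,  629.2,  212.8]), [np.float64(-0.004)], ('q6', np.float64(2.794))]
```

```bash
python3 -m inch '[[[6,1,15,0],[6,0.5,30,0],[0,0,30,0],[0,0,30,0],[0,0,25,0],[0,0,12,0],[0,0,3,0],[0,0,0,0]]]' | grep -E 'pos|force|open|rot'
python3 -m inch '[[[0,0,0,0],[0,0,0,0],[0,0,0,0],[0,0,-5,0],[0,0,-10,0],[0,0,-20,0],[0,0,-20,0],[0,0,-20,0],[0,0,-20,0],[0,0,-5,0]]]' 1 50 | grep -E 'pos|force|open|rot'
python3 tri.py screw_b_grip screw_b_foot tray; python3 -c "
from h import *
print(go((.55,-.295,.165)),observe()['qpos'])"
```

```text
tool_pos: [0.5818, 0.2855, 0.0683]
tool_rot: [-3.141, -0.0, -0.864]
contact_force: [0.1, -0.3, 0.6]
opening: 0.0504
tool_pos: [0.5821, 0.2857, 0.1697]
tool_rot: [-3.139, -0.001, -0.864]
contact_force: [-0.7, -0.8, -3.2]
opening: 0.0237
tcp [0.5821 0.2857 0.1697]
screw_b_grip top []
screw_b_grip scene [([276.0, 441.0], 0.55)]
screw_b_grip wrist [([305.0, 319.0], 0.62)]
  tri wrist [0.5798 0.2883 0.1879] res 0.0053
screw_b_foot top []
screw_b_foot scene [([298.0, 431.0], 0.83), ([259.0, 310.0], 0.75)]
screw_b_foot wrist [([240.0, 323.0], 0.62)]
  tri wrist [0.5831 0.2824 0.0975] res 0.0028
tray top [([239.0, 439.0], 0.84)]
tray scene [([237.0, 242.0], 0.87), ([283.0, 321.0], 0.47), ([298.0, 429.0], 0.42)]
tray wrist []
  tri top [ 0.547  -0.2904 -0.0051] res 0.0014
[array([421.1, 400.7,   2.5])] [3.38124254e-01 6.14437258e-01 1.24026057e+00 4.88490573e-05
 1.28726815e+00 2.77310254e+00]
```

```bash
python3 -m inch '[[[0,0,-20,0],[0,0,-35,0],[15,15,-5,0],[35,34,0,0],[40,38,0,0],[40,38,0,0],[40,38,0,0],[40,38,0,0],[40,38,0,0],[40,38,0,0]]]' | grep -E 'pos|force|open|rot'
python3 -m inch '[[[40,38,0,0],[40,38,0,0],[30,30,0,0],[15,15,0,0],[0,0,0,0],[0,0,0,0]]]' | grep -E 'pos|force|open|rot'
python3 tri.py screw_b_foot tray | grep tri; python3 -c "
from h import *
print(go((.548,-.292,.075)))"
```

```text
tool_pos: [0.5574, -0.1175, 0.2266]
tool_rot: [3.141, 0.001, -0.865]
contact_force: [-0.4, 0.7, -3.6]
opening: 0.0236
tool_pos: [0.5479, -0.2875, 0.2273]
tool_rot: [-3.141, 0.001, -0.864]
contact_force: [0.4, 0.7, -3.0]
opening: 0.0235
  tri wrist [ 0.5493 -0.2908  0.1613] res 0.0043
  tri top [ 0.5456 -0.2963 -0.0039] res 0.0018
  tri wrist [ 0.5475 -0.2969 -0.0012] res 0.0001
[array([  2.7,   2.6, 152.8])]
```

```bash
python3 -m inch '[[[4,4,20,0],[0,0,35,0],[0,0,35,0],[0,0,30,0],[0,0,15,0],[0,0,8,0],[0,0,0,0],[0,0,0,0]]]' | grep -E 'pos|force|open|rot'
for i in 1 2 3; do python3 -m inch '[[[0,0,2,0],[0,0,1,0],[0,0,0,0]]]' | grep -E 'pos|force'; done
```

```text
tool_pos: [0.5483, -0.2947, 0.0859]
tool_rot: [-3.141, -0.002, -0.864]
contact_force: [-0.1, 0.9, -4.2]
opening: 0.0236
tool_pos: [0.5476, -0.2942, 0.0817]
contact_force: [0.7, -0.5, -3.8]
tool_pos: [0.5476, -0.2942, 0.0785]
contact_force: [-0.1, 0.1, -2.8]
tool_pos: [0.5476, -0.2942, 0.0755]
contact_force: [-0.1, -0.1, -3.3]
```

```bash
for i in 1 2 3; do python3 -m inch '[[[0,0,1,0],[0,0,0,0]]]' | grep -E 'pos|force'; done
```

```text
tool_pos: [0.5477, -0.2942, 0.0746]
contact_force: [0.6, -0.4, -4.0]
tool_pos: [0.5478, -0.2943, 0.0741]
contact_force: [-1.2, 1.0, 0.8]
tool_pos: [0.5479, -0.2944, 0.0741]
contact_force: [-2.4, 1.9, 7.7]
```

```bash
python3 -m inch '[[[0,0,-1,0],[0,0,0,0],[0,0,0,0],[0,0,-10,0],[0,0,-30,0],[0,0,-40,0],[0,0,-40,0],[-40,0,0,0],[-30,0,0,0],[0,0,0,0]]]' -0.1 | grep -E 'time|pos|force|open|rot'
python3 tri.py screw_b_grip screw_b_foot screw_a_grip screw_a_collar tray| grep -E 'tri|screw_a|screw_b'; python3 w.py w9
python3 - <<'E'
import cv2,numpy as np
a=cv2.imread('pics/w9.png'); b=cv2.imread('pics/scene_l.png')[180:300,200:360]
cv2.imwrite('pics/j9.png',np.vstack([cv2.resize(a,None,fx=.5,fy=.5)[:140],cv2.resize(b,None,fx=3.5,fy=3.5,interpolation=2)[:, :320]]) if 0 else np.hstack([cv2.resize(a[:300],(320,300),interpolation=3),cv2.resize(b,(400,300),interpolation=2)]))
E
```

```text
time: 31.48
tool_pos: [0.5015, -0.2398, 0.1949]
tool_rot: [-3.141, -0.0, -0.863]
contact_force: [-0.0, 0.4, 0.6]
opening: 0.0507
screw_b_grip top []
screw_b_grip scene [([213.0, 238.0], 0.75)]
screw_b_grip wrist [([143.0, 320.0], 0.85)]
  tri wrist [ 0.548  -0.2924  0.1022] res 0.0031
screw_b_foot top []
screw_b_foot scene [([239.0, 238.0], 0.58)]
screw_b_foot wrist []
screw_a_grip top [([342.0, 154.0], 0.89), ([218.0, 337.0], 0.88), ([307.0, 121.0], 0.85), ([315.0, 211.0], 0.85)]
screw_a_grip scene [([240.0, 466.0], 0.87), ([251.0, 311.0], 0.72), ([261.0, 485.0], 0.71), ([228.0, 420.0], 0.7)]
screw_a_grip wrist []
  tri top [0.3311 0.315  0.0714] res 0.0045
  tri top [ 0.5751 -0.0531  0.0932] res 0.003
  tri top [0.4014 0.3801 0.0933] res 0.0013
  tri top [0.3828 0.1918 0.1102] res 0.0047
screw_a_collar top [([338.0, 159.0], 0.92), ([306.0, 130.0], 0.71), ([315.0, 214.0], 0.63), ([222.0, 335.0], 0.56)]
screw_a_collar scene [([269.0, 481.0], 0.77), ([242.0, 423.0], 0.72), ([240.0, 463.0], 0.65), ([261.0, 308.0], 0.56)]
screw_a_collar wrist []
  tri top [0.4047 0.3763 0.0595] res 0.0008
  tri top [0.3817 0.2025 0.0566] res 0.0001
  tri top [0.338  0.3067 0.0728] res 0.0033
  tri top [ 0.5777 -0.0555  0.0507] res 0.0032
tcp [ 0.5022 -0.241   0.1937] [-3.142 -0.    -0.864] 1.849903947876308
```

View pics/j9.png

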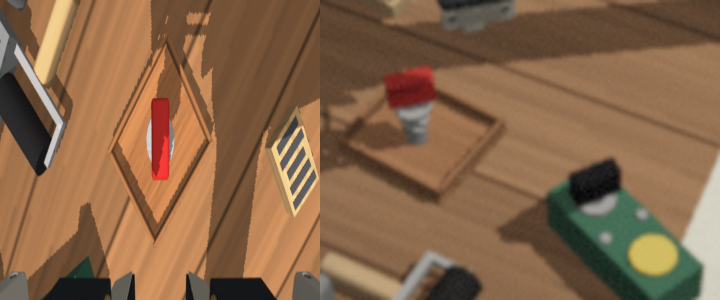

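```bash
python3 -c "
from cell import *
print(observe()['time'], hand_in())"
```

```text
the job is handed in; nothing more can be done
32.425 None
```

The black, right-hand screw fits the open nut. I ran it home in the green block and left it there. The red one stands upright in the wooden tray. I handed in at 32.4 s, with the gripper clear of everything.

**Black screw:** Set in without turning, it stopped with its collar about 19 mm above the mouth. Turned clockwise in loose fingers it sank. It then stopped turning hard enough to push the fingers open from 30 to 45 mm, which I took as the collar seating.

**Last checks on the black screw:** In the final look the handle centre measured 0.093 m, against 0.0925 m when home, and the screw sat within about 3 mm of the nut's axis. The readings did not fully agree:
- Collar height readings ran from 0.051 to 0.060 m, where 0.060 m is home.
- One poorly matched handle reading gave 0.100 m.

So I judged "home" from the hard stop, the close-up and the handle height together. I did not measure the gap to a millimetre.

**Red screw:** I never tried it in the nut, since the black one went in. The wrist force showed its foot touching the tray floor, and the last picture shows it upright near the middle of the tray. The network did not find its foot in the wrist picture, so I have no measured foot position after release.

**Other notes:** The black screw slipped by roughly 10 mm in the grip on its first lift, so I raised the grip force afterwards. I did not touch the tin, roller, type block or look-alikes.

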